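Bring the red-banded load cell to the front of the fittings carousel

TASK

The load cell with the red band is needed next on the test machine: push the blue carousel round gently by the finger lobes on its rim until that load cell stands at the front, squarely in line with the yellow pointer on the base. All six fittings stay standing in their seats: do not touch, lift or tip them, and leave the spanner, jar and weight on the bench where they are. Finish with the carousel at rest and the hand clear of it.

Things in the scene. Friction and masses are not known exactly. Their poses are not given: they have to be found in the camera images.
- carousel_base: fixed base of the carousel: round aluminium foot 210 mm across, 12 mm high, with a flat tongue 50 mm wide and 10 mm high sticking out on its own -x side (roughly towards the robot) to 218 mm from the turning axis; on the tongue a flat yellow triangular pointer aimed at the axis. Origin on the turning axis at the bench surface.
- front (a point): the front place, fixed to the base: the point 70 mm from the turning axis on the line to the yellow pointer, 30 mm above the bench (the tray's floor). A fitting whose axis stands here is in line with the pointer.
- carousel: the turning blue tray. Wall of outer radius 120 mm with six solid finger lobes outside it; wall and lobes stand 24 to 60 mm above the bench. Six ring seats lie 70 mm from the axis at 0, 60, ... 300 degrees from its +x axis, the lobes half-way between at 30, 90, ... degrees. Turns both ways without stops. Origin on the axis at its underside, 24 mm above the bench; z up.
- lobe (a point): centre of the finger lobe at +30 degrees of the tray, 42 mm above the bench; turns with the tray. Each of the six lobes is an upright cylinder of radius 18 mm, centred 125 mm from the axis (rim reaches 143 mm); gaps of about 90 mm between lobes are open from above and outside. 1 to 2 N along the rim turns the tray; the bearing drags, so it stops within a few degrees of turn and stays there.
- load_cell: the fitting wanted: column load cell, aluminium cylinder 34 mm across with a red band and red top face, dark stud on top, short black socket on one side (to 28 mm from its axis); 58 mm tall, 0.25 kg. Stands loose in the seat on the tray's +x axis. Origin on its axis at its underside, 30 mm above the bench.
- platen: steel compression platen, a disc 50 mm across on a stem, 46 mm tall. Like all six fittings it stands loose on a round flange 40 mm across in a ring seat 7 mm deep of the tray; which of the five others stands where varies. Origin at its underside.
- bend_anvil: dark steel three-point bend anvil: beam 56 mm long with two bright rollers, 51 mm tall, in a seat of the tray. Origin at its underside.
- wedge_grip: grey wedge grip with two jaws, 54 mm tall, in a seat of the tray. Origin at its underside.
- ball_probe: brass cone with a steel ball of 18 mm on top, 57 mm tall, in a seat of the tray. Origin at its underside.
- clevis: aluminium fork with a brass cross pin 46 mm long, 56 mm tall, in a seat of the tray. Origin at its underside.
- spanner: steel spanner 180 mm long lying loose on the bench to the right of the carousel. Bystander.
- specimen_jar: jar with white cap, 60 mm across and 85 mm tall, loose on the bench to the left of the carousel. Bystander. Origin at its underside.
- check_mass: brass check weight with a knob, 48 mm across and 62 mm tall, loose on the bench to the left of the carousel. Bystander. Origin at its underside.
Not all that is in view belongs to the job. What is shaped like the wedge_grip but green is not meant.

How it is judged (in metres and radians):
On the way:
1. the fingers push the carousel's rim (contact force between the fingers and carousel above 0.3 N), for 0.1 s.
At the end, for the whole second after the job is handed in: The load cell's axis is within 8 mm of the front place (about 6 degrees of turn) with the carousel at rest, all six fittings seated within 3 mm of full depth and upright within 0.1 rad, spanner, jar and weight within 15 mm of where they started (horizontal distance between load_cell and front below 0.008 m and angular speed of carousel below 0.05 rad/s and z of each of load_cell, platen, bend_anvil, wedge_grip, ball_probe, clevis in the frame of carousel below 0.009 m and angle between each of load_cell, platen, bend_anvil, wedge_grip, ball_probe, clevis's own z axis and vertical below 0.1 rad and distance of each of spanner, specimen_jar, check_mass from where it was at the start of the episode below 0.015 m); the robot touches nothing.
It fails at once if a fitting was lifted or tipped out of its seat (z of any of load_cell, platen, bend_anvil, wedge_grip, ball_probe, clevis in the frame of carousel above 0.012 m or angle between any of load_cell, platen, bend_anvil, wedge_grip, ball_probe, clevis's own z axis and vertical above 0.15 rad).
It fails at once if the robot touched a fitting (contact force between any of the fingers, the arm and load_cell above 1 N or contact force between any of the fingers, the arm and platen above 1 N or contact force between any of the fingers, the arm and bend_anvil above 1 N or contact force between any of the fingers, the arm and wedge_grip above 1 N or contact force between any of the fingers, the arm and ball_probe above 1 N or contact force between any of the fingers, the arm and clevis above 1 N).
It fails at once if the carousel was shoved hard (over 30 N) (contact force between any of the fingers, the arm and carousel above 30 N).
It fails at once if something else on the bench was moved more than 15 mm (distance of any of spanner, specimen_jar, check_mass from where it was at the start of the episode above 0.015 m).
It also fails if it takes over 51 s, if anything falls off the work surface, if the arm or the gripper's body presses on something with over 40 N, if the wrist force passes 120 N, or if a joint passes its speed limit or range.

ROBOT

A 6-joint arm with a two-finger parallel gripper is mounted at the origin on the work surface. World frame = base frame: x ahead of the robot, y to its left, z up, the work surface at z = 0. Lengths are in m, angles in degrees, forces in N, time in s.
With the tool pointing down it reaches from about 0.325 to 0.875 m from the base axis. Payload 4.4 kg.
Tool frame: the origin (TCP) lies between the finger pads; the fingertips stand 11 mm ahead of it and the grasp point (between the pads) lies 8 mm behind it (tip_reach is the distance from the TCP to the fingertips, in m); z points along the fingers, y is the line along which they close (so a half turn about z gives the same grasp; the last joint's range is limited). The gripper opens to 85 mm and grips with 20 to 120 N. Pads are 22 mm wide; open, the fingers measure 114 mm over their backs; the gripper's body (76 mm by 85 mm) begins 54 mm behind the grasp point. The pads swing forward as they close: fully open they stand 13 mm farther back than shut.
Start: joints at [66.606, 11.837, 88.321, -0, 79.842, -8.623], TCP at [0.147, 0.556, 0.242] pointing down, gripper open.
Joint ranges: [-156.59, 156.59], [-49.26, 127.26], [12.9, 141.05], [-63.56, 243.56], [4.71, 150.69], [-161.64, 161.64]. Speed limits (degrees/s): [159.86, 159.86, 180, 180, 180, 180].

INTERFACE

Orientations are given as a 3x3 rotation matrix whose columns are the frame's x, y, z axes.
In Python, from plant import * gives the robot as it stands. The module is installed in compiled form; this text tells all that it offers.
- The arm moves only by the tool arm_command, never from a script. Its argument "series" is a list that holds one entry, the list of rows, each a list of 7 numbers: the finger opening in mm, from 0 to 85.4, then the shift along the world's x, y, z in mm, then the turn, a rotation vector about the world's x, y, z in rad. In form: [[[jaw, tx, ty, tz, wx, wy, wz], ...]]. A call has 1 to 8 rows; each row is the pose to reach, as a shift and turn from the pose commanded when the call began; what a row does not reach only later rows make up. A row lasts 1/8 s, in which the tool goes at most 62.5 mm and 10.7 degrees, less where a joint would pass 70% of its speed; a pose out of reach is approached as far as the arm can. A call with a gripper value outside its range is refused whole. The fingers move at their own pace and stop on an object; "force" is the grip in N (left out, the last holds). Time passes only in rows, so rows that repeat a pose let the fingers close. It gives the time, the measured TCP pose, the force, the opening and the grip force at its end, in the units of the state.
- sense(): the state, without advancing time (a new reading comes with each control period).
- get_image(name): name is "scene" or "side" or "wrist"; returns the picture (420x560x3 uint8, red, green, blue); there is no depth.
- camera_info(name): a dict with "camera_matrix" (3x3 intrinsics, pixels), "xyz" and "orientation" of the camera in the world; the wrist camera has in their place "hand_eye" (4x4, takes a point from camera to tool coordinates, whose origin is the TCP and whose axes are the flange's). Camera axes: x right, y down, z forward; pixel columns grow to the right and rows downward; lengths in m; the calibration is good to about 2 mm. A picture is of the moment at which its call begins: read the wrist's pose just before it. camera_info takes no time and is no camera call.
- sign_off(): hands the job in; it is judged then, once.
Trained networks look in the newest picture that a camera, given by its name, has taken for a name from the list of things; names that differ only in an ending like _2 or _b are one class to them, and where a whole thing is asked for, a point or a joint stands for the part that bears it (a point fixed in the world has none). Each returns a list of dicts, best first, with "p" (0 to 1); they miss things now and then, are a little off and sometimes report something else, mostly with a low value. They report only what shows in the picture. A call takes as long as a camera call. They do not tell look-alikes from the thing itself.
- regions_of(camera, query): "mask" (420x560 bool, what is visible of it) and "location" ([column, row] in pixels, amid what is visible of it).
- place_of(camera, query): "location" ([column, row] in pixels: a listed point, or the origin of a listed thing).
The state is a dict: "time": time; "qpos": joint angles; "qvel": joint speeds; "effort": joint torques, N m; "tcp_pos": TCP position; "orientation": TCP orientation; "force": force on the tool from outside, world axes, zero at the start; "torque": the same for the moment, N m; "gripper_width": finger opening in m; "finger_force": force on a finger pad.
Only numpy, scipy, OpenCV 4.12 (cv2) and the standard library are available. Lean on these libraries where they do the work, as an engineer would, in place of code of your own. Each camera call takes 0.05 s, during which the arm holds its last target. There are 200 camera calls.

## Working session

There is one attempt and no reset: what is moved stays moved. The work goes in short steps, Python scripts to look and compute and a tool call to move; the robot and the scene stay as the last step left them, time stands still between calls to the robot, and variables do not carry over. Pictures are saved under pics/ and viewed, at most 10 in all, crops included, and the job is handed in when it is done.

Besides the shell and the picture viewer there is one more tool, called after "Call:" as name(argument=value, ...) on one line, values as JSON. arm_command: Moves the arm, as the interface text tells. Its arguments: {"type":"object","properties":{"series":{"type":"array","items":{"type":"array","items":{"type":"array","items":{"type":"number"}}}},"force":{"type":"number"}},"required":["series"]}

```bash
mkdir -p pics; cat > h.py <<'E'
from plant import *
import numpy as np, cv2
def ray(cam,px,z):
    c=camera_info(cam);K=np.array(c["camera_matrix"]);R=np.array(c["orientation"]);o=np.array(c["xyz"])
    d=R@np.linalg.solve(K,[px[0],px[1],1.]);return o+d*(z-o[2])/d[2]
def save(cam,n):
    im=get_image(cam);cv2.imwrite(f"pics/{n}.png",im[:,:,::-1]);return im
E
python3 - <<'E'
from h import *
a=save("scene","s0");b=save("side","d0")
cv2.imwrite("pics/both0.png",cv2.resize(np.vstack([a,b])[:,:,::-1],None,fx=.71,fy=.71)) 
for cam in("scene","side"):
  print(cam,camera_info(cam)["xyz"])
  for n,z in [("carousel_base",0),("carousel",.024),("load_cell",.03),("front",.03),("lobe",.042),("specimen_jar",0),("check_mass",0),("spanner",0.004)]:
    r=place_of(cam,n)
    print(n,[(round(q["p"],2),np.round(q["location"]).tolist(),np.round(ray(cam,q["location"],z)[:2],3).tolist()) for q in r[:3]])
E
```

```text
scene [ 1.20717573 -0.19572174  0.92748703]
carousel_base [(0.47, [371.0, 145.0], [0.392, 0.359])]
carousel [(0.82, [238.0, 212.0], [0.529, -0.072])]
load_cell [(0.62, [209.0, 216.0], [0.526, -0.144]), (0.48, [240.0, 190.0], [0.468, -0.048]), (0.27, [233.0, 235.0], [0.597, -0.101])]
front []
lobe [(0.86, [204.0, 240.0], [0.598, -0.171]), (0.58, [215.0, 198.0], [0.484, -0.117])]
specimen_jar [(0.63, [370.0, 147.0], [0.397, 0.354])]
check_mass [(0.98, [406.0, 204.0], [0.618, 0.353]), (0.7, [237.0, 212.0], [0.51, -0.07])]
spanner [(0.9, [123.0, 236.0], [0.502, -0.353])]
side [ 0.25810256 -0.50304819  0.64214489]
carousel_base [(0.62, [164.0, 174.0], [0.389, 0.35])]
carousel [(0.95, [291.0, 256.0], [0.526, -0.081])]
load_cell [(0.88, [310.0, 277.0], [0.53, -0.148])]
front []
lobe [(0.83, [342.0, 270.0], [0.586, -0.171])]
specimen_jar [(0.61, [163.0, 175.0], [0.383, 0.347])]
check_mass [(0.62, [237.0, 150.0], [0.606, 0.353])]
spanner [(0.63, [361.0, 385.0], [0.495, -0.353])]
```

View pics/s0.png

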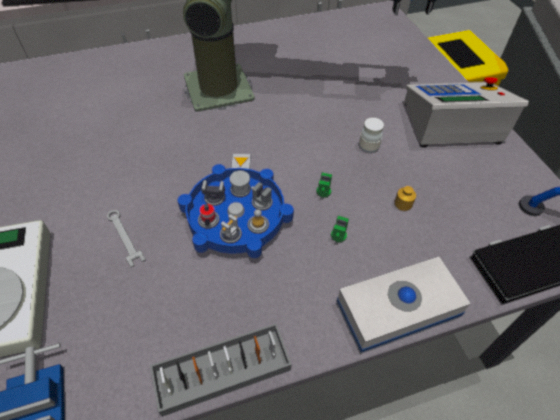

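View pics/d0.png

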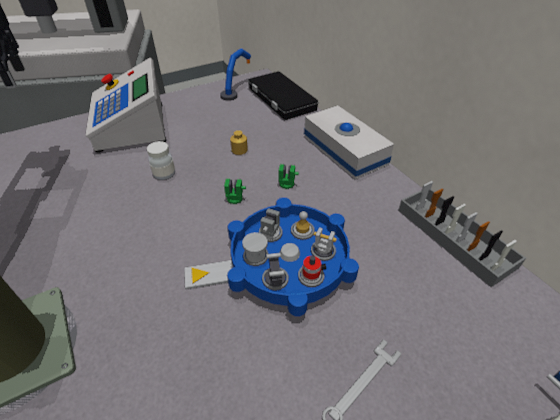

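Load cell (red) is at scene (207,214) and side (311,268). The yellow pointer is at scene (241,160) and side (199,274). The carousel must turn about 90° clockwise seen from above. Next I measure the axis, the pointer direction and the red top.

```bash
cat >> h.py <<'E'
def cen(m):
    n,l,s,c=cv2.connectedComponentsWithStats(m.astype(np.uint8));i=1+np.argmax(s[1:,4]);return c[i]
def near(im,box):
    m=np.zeros(im.shape[:2],bool);x0,y0,x1,y1=box;m[y0:y1,x0:x1]=1;return m
BOX={"scene":(170,145,310,265),"side":(170,190,370,320)}
def measure():
    for cam in("scene","side"):
        im=get_image(cam);h=cv2.cvtColor(im,cv2.COLOR_RGB2HSV);H,S,V=[h[...,i].astype(int) for i in range(3)];b=near(im,BOX[cam])
        red=b&((H<6)|(H>174))&(S>150)&(V>60); yel=b&(H>15)&(H<32)&(S>170)&(V>150); blu=b&(H>105)&(H<125)&(S>150)
        x=place_of(cam,"carousel");ax=ray(cam,x[0]["location"],.024)[:2]
        p=np.argwhere(blu)[:,::-1]; q=np.array([ray(cam,k,.06)[:2] for k in p]);(c,r)=cv2.minEnclosingCircle(q.astype(np.float32))
        y=ray(cam,cen(yel),.011)[:2];rd=ray(cam,cen(red),.068)[:2]
        l=place_of(cam,"load_cell")[:1]
        lc=[ray(cam,k["location"],.03)[:2] for k in l]
        print(cam,"ax",ax.round(4),"circ",np.round(c,4),round(r,4),"ptr",y.round(4),"red",rd.round(4),"lc",np.round(lc,4))
        for k in place_of(cam,"lobe"):print("  lobe",round(k["p"],2),ray(cam,k["location"],.042)[:2].round(3))
E
python3 -c "
from h import *
measure();s=sense();print(s['tcp_pos'],s['orientation'])"
```

```text
Traceback (most recent call last):
  File "h.py", line 18, in measure
    p=np.argwhere(blu)[:,::-1]; q=np.array([ray(cam,k,.06)[:2] for k in p]);(c,r)=cv2.minEnclosingCircle(q.astype(np.float32))
                                            ~~~^^^^^^^^^^^
  File "h.py", line 4, in ray
    c=camera_info(cam);K=np.array(c["camera_matrix"]);R=np.array(c["orientation"]);o=np.array(c["xyz"])
ValueError: time passes only in moves, steps and waits
```

```bash
sed -i 's/^def ray/import functools\ncamera_info=functools.cache(camera_info)\ndef ray/' h.py
python3 -c "
from h import *
measure();s=sense();print(s['time'],s['tcp_pos'],s['orientation'])"
```

```text
scene ax [ 0.5441 -0.0839] circ [ 0.5393 -0.082 ] 0.1484 ptr [ 0.3487 -0.0172] red [ 0.5349 -0.1463] lc [[ 0.538 -0.146]]
  lobe 0.56 [ 0.603 -0.176]
  lobe 0.22 [ 0.526 -0.34 ]
side ax [ 0.521 -0.07 ] circ [ 0.5174 -0.0855] 0.1496 ptr [ 0.344 -0.016] red [ 0.5327 -0.1454] lc []
  lobe 0.62 [ 0.595 -0.175]
1.4 [0.14659932 0.5559951  0.24228237] [[-9.66960857e-01  2.54924892e-01 -2.39215354e-06]
 [ 2.54924892e-01  9.66960857e-01 -8.64427152e-06]
 [ 1.09478857e-07 -8.96849168e-06 -1.00000000e+00]]
```

Call:
arm_command(series=[[[0,20,-30,60,0,0,0],[0,55,-80,80,0,0,0],[0,85,-130,80,0,0,0],[0,120,-180,80,0,0,0],[0,150,-230,80,0,0,0],[0,185,-280,80,0,0,0],[0,215,-330,80,0,0,0],[0,250,-380,80,0,0,0]]])

```text
time: 2.4
tcp_pos: [0.3972, 0.1743, 0.3227]
orientation: [[-0.967, 0.255, 0.001], [0.255, 0.967, 0.001], [-0.001, 0.001, -1.0]]
force: [0.6, -0.0, -0.8]
gripper_width: -0.0002
finger_force: 0.0
```

Call:
arm_command(series=[[[0,25,-50,0,0,0,0],[0,50,-100,0,0,0,0],[0,75,-150,0,0,0,0],[0,100,-200,0,0,0,0],[0,130,-250,0,0,0,0],[0,130,-254,0,0,0,0],[0,130,-254,0,0,0,0],[0,130,-254,0,0,0,0]]])

```text
time: 3.4
tcp_pos: [0.5261, -0.0768, 0.3224]
orientation: [[-0.967, 0.254, 0.0], [0.254, 0.967, 0.0], [0.0, 0.0, -1.0]]
force: [-0.4, 0.5, -0.0]
gripper_width: 0.0002
finger_force: 0.0
```

```bash
cat >> h.py <<'E'
def wray(s,px,z):
    c=camera_info("wrist");K=np.array(c["camera_matrix"]);M=np.array(c["hand_eye"]);R=np.array(s["orientation"]);
    o=np.array(s["tcp_pos"])+R@M[:3,3];d=R@M[:3,:3]@np.linalg.solve(K,[px[0],px[1],1.]);return o+d*(z-o[2])/d[2]
def wlook(n):
    s=sense();im=save("wrist",n);h=cv2.cvtColor(im,cv2.COLOR_RGB2HSV);H,S,V=[h[...,i].astype(int) for i in range(3)]
    print(s["time"],np.round(s["tcp_pos"],4),np.round(s["force"],1),np.round(s["qpos"]))
    for nme,z in [("carousel",.024),("carousel_base",0),("front",.03),("load_cell",.03),("lobe",.042)]:
        for k in place_of("wrist",nme)[:3]:print(nme,round(k["p"],2),np.round(k["location"]),wray(s,k["location"],z)[:2].round(4))
    yel=(H>15)&(H<32)&(S>170)&(V>150);red=((H<6)|(H>174))&(S>150)&(V>60)
    for m,z,t in((yel,.011,"ptr"),(red,.068,"red")):
        if m.sum()>30:print(t,m.sum(),cen(m).round(),wray(s,cen(m),z)[:2].round(4))
E
python3 -c "
from h import *
wlook('w1')"
```

```text
3.4 [ 0.5261 -0.0768  0.3224] [-0.4  0.5 -0. ] [-18.   4.  88.   0.  88. -93.]
carousel 0.75 [284. 177.] [ 0.5234 -0.0726]
carousel_base 0.44 [233. 247.] [ 0.6193 -0.1861]
front 0.48 [319. 212.] [ 0.5866 -0.0355]
load_cell 0.71 [240. 195.] [ 0.5323 -0.1434]
lobe 0.73 [230. 246.] [ 0.6016 -0.1775]
red 367 [234. 203.] [ 0.5344 -0.1458]
```

View pics/w1.png

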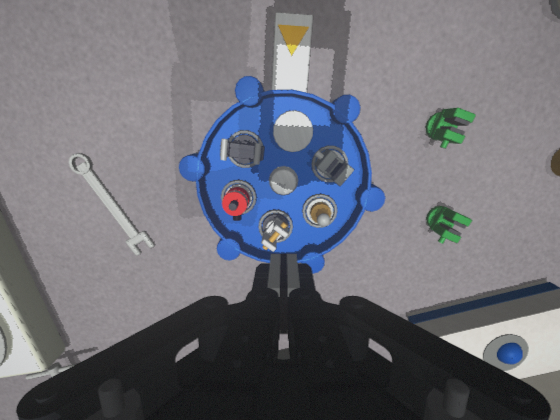

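The wrist view shows the whole carousel: pointer centred at (293,36), red cell (236,203), lobes at (248,90), (347,107), (371,198), (229,247) and (192,168). I'll fit the axis from the lobes.

```bash
python3 -c "
from h import *
from scipy.optimize import least_squares
s=sense();im=cv2.imread('pics/w1.png');h=cv2.cvtColor(im,cv2.COLOR_BGR2HSV);H,S,V=[h[...,i].astype(int) for i in range(3)]
yel=(H>12)&(H<35)&(S>120)&(V>70)&near(im,(260,10,330,70));p=wray(s,cen(yel),.011)[:2];print('ptr',cen(yel),p)
P=np.array([wray(s,k,.055)[:2] for k in[(248,90),(347,107),(371,198),(229,247),(192,168)]])
o=np.radians([-120,180,120,-60,-120+60*0]);
n=np.array([1,2,3,-1,0])
# lobe k angle = t - 60*k (clockwise order)
f=lambda v:np.concatenate([P[:,0]-v[0]-.125*np.cos(v[2]-n*np.pi/3),P[:,1]-v[1]-.125*np.sin(v[2]-n*np.pi/3)])
r=least_squares(f,[.527,-.077,np.radians(-117)]);v=r.x;print(v[:2],np.degrees(v[2]),abs(r.fun).max())
d=p-v[:2];print('ptr ang',np.degrees(np.arctan2(d[1],d[0])),np.hypot(*d));c=wray(s,(236,203),.068)[:2]-v[:2];print('cell ang',np.degrees(np.arctan2(c[1],c[0])),np.hypot(*c),'from lobes',np.degrees(v[2])+30)
"
```

```text
ptr [292.30155211  35.18403548] [ 0.34522602 -0.01587316]
[ 0.52632541 -0.07577076] -114.31073724086808 0.0021503801217114815
ptr ang 161.69865801741489 0.19074777576134586
cell ang -82.68185039456999 0.06913774224470928 from lobes -84.31073724086808
```

Call:
arm_command(series=[[[0,40,-27,0,0,0,0],[0,80,-54,0,0,0,0],[0,119,-80,0,0,0,0],[0,119,-80,-40,0,0,0],[0,119,-80,-90,0,0,0],[0,119,-80,-140,0,0,0],[0,119,-80,-170,0,0,0],[0,119,-80,-170,0,0,0]]])

```text
time: 4.7
tcp_pos: [0.6431, -0.1568, 0.1484]
orientation: [[-0.967, 0.255, -0.007], [0.255, 0.967, 0.003], [0.008, 0.001, -1.0]]
force: [-0.6, -0.4, 0.1]
gripper_width: -0.0001
finger_force: 0.0
```

```bash
python3 -c "
from h import *
wlook('w2')
print('arc TCP mm, r=144, axis (526,-76)')
for a in range(-34,-160,-4):print(a,np.round([526+144*np.cos(np.radians(a)),-76+144*np.sin(np.radians(a))],0),end=' ')"
```

```text
4.7 [ 0.6431 -0.1568  0.1484] [-0.6 -0.4  0.1] [-21.  27.  80.  -0.  74. -96.]
carousel 0.93 [343.  47.] [ 0.5257 -0.0762]
carousel 0.48 [260.  80.] [ 0.5322 -0.1453]
load_cell 0.74 [261.  80.] [ 0.5333 -0.1446]
lobe 0.83 [243. 175.] [ 0.6002 -0.1779]
red 1898 [255.  70.] [ 0.5324 -0.1453]
arc TCP mm, r=144, axis (526,-76)
-34 [ 645. -157.] -38 [ 639. -165.] -42 [ 633. -172.] -46 [ 626. -180.] -50 [ 619. -186.] -54 [ 611. -192.] -58 [ 602. -198.] -62 [ 594. -203.] -66 [ 585. -208.] -70 [ 575. -211.] -74 [ 566. -214.] -78 [ 556. -217.] -82 [ 546. -219.] -86 [ 536. -220.] -90 [ 526. -220.] -94 [ 516. -220.] -98 [ 506. -219.] -102 [ 496. -217.] -106 [ 486. -214.] -110 [ 477. -211.] -114 [ 467. -208.] -118 [ 458. -203.] -122 [ 450. -198.] -126 [ 441. -192.] -130 [ 433. -186.] -134 [ 426. -180.] -138 [ 419. -172.] -142 [ 413. -165.] -146 [ 407. -157.] -150 [ 401. -148.] -154 [ 397. -139.] -158 [ 392. -130.]
```

View pics/w2.png

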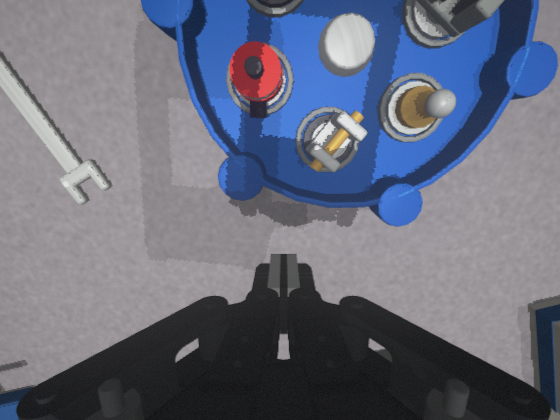

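The carousel is clear beneath the fingers: cell at (255,70), target lobe at (240,177), fingers outside the rim. I'll descend, then approach the lobe slowly.

Call:
arm_command(series=[[[0,2,0,-30,0,0,0],[0,2,0,-60,0,0,0],[0,2,0,-85,0,0,0],[0,2,0,-100,0,0,0],[0,2,0,-100,0,0,0]]])

```text
time: 5.62
tcp_pos: [0.6472, -0.1578, 0.0517]
orientation: [[-0.967, 0.255, -0.001], [0.255, 0.967, 0.001], [0.001, 0.0, -1.0]]
force: [0.2, 0.0, -0.5]
gripper_width: 0.0
finger_force: 0.0
```

Call:
arm_command(series=[[[0,-1,-2,0,0,0,0],[0,-3,-4,0,0,0,0],[0,-4,-6,0,0,0,0],[0,-6,-8,0,0,0,0],[0,-7,-10,0,0,0,0],[0,-9,-12,0,0,0,0],[0,-11,-14,0,0,0,0],[0,-12,-15,0,0,0,0]]])

```text
time: 6.62
tcp_pos: [0.6354, -0.1731, 0.0522]
orientation: [[-0.967, 0.255, -0.0], [0.255, 0.967, 0.0], [0.0, 0.0, -1.0]]
force: [-0.1, -0.4, 0.8]
gripper_width: 0.0002
finger_force: 0.0
```

Call:
arm_command(series=[[[0,-2,-2,0,0,0,0],[0,-4,-4,0,0,0,0],[0,-6,-5,0,0,0,0],[0,-8,-7,0,0,0,0],[0,-10,-8,0,0,0,0],[0,-12,-10,0,0,0,0],[0,-14,-12,0,0,0,0],[0,-16,-13,0,0,0,0]]])

```text
time: 7.62
tcp_pos: [0.6197, -0.1863, 0.0524]
orientation: [[-0.967, 0.255, 0.001], [0.255, 0.967, -0.0], [-0.001, -0.0, -1.0]]
force: [1.8, -1.4, -0.8]
gripper_width: -0.0001
finger_force: 1.0
```

Call:
arm_command(series=[[[0,-3,-2,0,0,0,0],[0,-6,-4,0,0,0,0],[0,-9,-6,0,0,0,0],[0,-13,-9,0,0,0,0],[0,-17,-12,0,0,0,0],[0,-21,-14,0,0,0,0],[0,-25,-17,0,0,0,0],[0,-29,-19,0,0,0,0]]])

```text
time: 8.62
tcp_pos: [0.5903, -0.2051, 0.0522]
orientation: [[-0.967, 0.255, -0.0], [0.255, 0.967, 0.0], [0.0, 0.0, -1.0]]
force: [0.9, 0.4, -0.0]
gripper_width: -0.0002
finger_force: 0.4
```

Call:
arm_command(series=[[[0,-5,-3,0,0,0,0],[0,-10,-5,0,0,0,0],[0,-15,-6,0,0,0,0],[0,-20,-8,0,0,0,0],[0,-24,-9,0,0,0,0],[0,-29,-11,0,0,0,0],[0,-34,-12,0,0,0,0],[0,-39,-13,0,0,0,0]]])

```text
time: 9.62
tcp_pos: [0.5512, -0.2179, 0.0523]
orientation: [[-0.967, 0.255, -0.0], [0.255, 0.967, 0.0], [0.0, 0.0, -1.0]]
force: [1.1, 1.0, 0.2]
gripper_width: 0.0002
finger_force: 0.4
```

Call:
arm_command(series=[[[0,-5,-1,0,0,0,0],[0,-10,-1,0,0,0,0],[0,-15,-2,0,0,0,0],[0,-20,-2,0,0,0,0],[0,-25,-2,0,0,0,0],[0,-30,-2,0,0,0,0],[0,-35,-2,0,0,0,0],[0,-40,-1,0,0,0,0]]])

```text
time: 10.62
tcp_pos: [0.5114, -0.2192, 0.0524]
orientation: [[-0.967, 0.255, 0.0], [0.255, 0.967, -0.0], [-0.0, -0.0, -1.0]]
force: [1.4, -1.3, -0.3]
gripper_width: -0.0
finger_force: 0.6
```

Call:
arm_command(series=[[[0,-5,0,0,0,0,0],[0,-10,1,0,0,0,0],[0,-15,2,0,0,0,0],[0,-20,3,0,0,0,0],[0,-25,5,0,0,0,0],[0,-30,6,0,0,0,0],[0,-34,8,0,0,0,0],[0,-39,9,0,0,0,0]]])

```text
time: 11.62
tcp_pos: [0.4724, -0.2099, 0.0523]
orientation: [[-0.967, 0.255, 0.0], [0.255, 0.967, 0.0], [-0.0, 0.0, -1.0]]
force: [0.4, -0.9, -0.5]
gripper_width: 0.0001
finger_force: 0.4
```

Call:
arm_command(series=[[[0,-5,2,0,0,0,0],[0,-9,4,0,0,0,0],[0,-14,7,0,0,0,0],[0,-18,9,0,0,0,0],[0,-22,12,0,0,0,0],[0,-26,15,0,0,0,0],[0,-31,18,0,0,0,0],[0,-35,21,0,0,0,0]]])

```text
time: 12.62
tcp_pos: [0.4373, -0.1888, 0.0523]
orientation: [[-0.967, 0.255, -0.0], [0.255, 0.967, 0.0], [0.0, 0.0, -1.0]]
force: [1.8, 0.0, -0.0]
gripper_width: -0.0001
finger_force: 0.4
```

Call:
arm_command(series=[[[0,-3,3,0,0,0,0],[0,-6,5,0,0,0,0],[0,-8,7,0,0,0,0],[0,-10,9,0,0,0,0],[0,-12,11,0,0,0,0],[0,-14,13,0,0,0,0],[0,-14,13,0,0,0,0]]])

```text
time: 13.5
tcp_pos: [0.4231, -0.1756, 0.0521]
orientation: [[-0.967, 0.255, -0.001], [0.255, 0.967, 0.001], [0.001, 0.0, -1.0]]
force: [-0.8, -0.7, -1.2]
gripper_width: -0.0002
finger_force: 0.0
```

```bash
cat >> h.py <<'E'
def cellang(n,z=.068):
    A=np.array([.526,-.076])
    for cam in("scene","side"):
        im=save(cam,n+cam);h=cv2.cvtColor(im,cv2.COLOR_RGB2HSV);H,S,V=[h[...,i].astype(int) for i in range(3)]
        red=near(im,BOX[cam])&((H<6)|(H>174))&(S>150)&(V>60)
        if red.sum()>10:
            c=ray(cam,cen(red),z)[:2];d=c-A;print(cam,red.sum(),c.round(4),np.degrees(np.arctan2(d[1],d[0])).round(1),np.hypot(*d).round(4))
        for nme,z2 in(("load_cell",.03),("lobe",.042)):
            for k in place_of(cam,nme)[:2]:
                c=ray(cam,k["location"],z2)[:2];d=c-A;print("  ",nme,round(k["p"],2),c.round(4),np.degrees(np.arctan2(d[1],d[0])).round(1),np.hypot(*d).round(4))
E
python3 -c "
from h import *
cellang('a')
a,b=[cv2.imread(f'pics/a{c}.png') for c in('scene','side')]
cv2.imwrite('pics/aa.png',np.hstack([cv2.resize(a[130:290,140:340],(400,320)),cv2.resize(b[180:340,180:380],(400,320))]))
s=sense();print(s['time'],s['tcp_pos'])
"
```

```text
scene 121 [ 0.4575 -0.0793] -177.2 0.0686
   load_cell 0.86 [ 0.4461 -0.0765] -179.6 0.0799
   lobe 0.69 [ 0.4155 -0.135 ] -151.9 0.1252
   lobe 0.35 [0.4235 0.3398] 103.8 0.4283
   lobe 0.68 [ 0.4129 -0.1409] -150.1 0.1304
13.8 [ 0.42352578 -0.17593758  0.05219108]
```

View pics/aa.png

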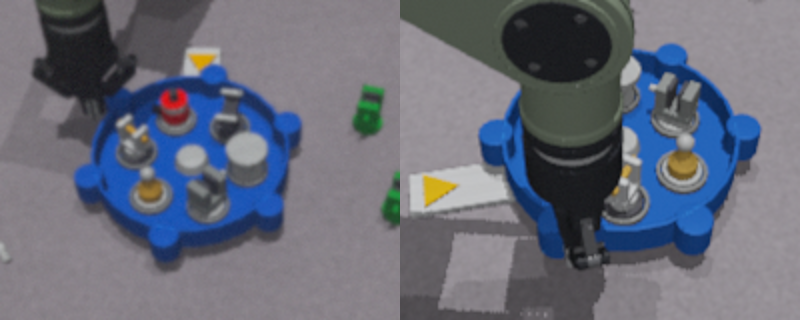

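The cell has come round to about -178°, with roughly 20° left. I'll creep on.

Call:
arm_command(series=[[[0,-2,2,0,0,0,0],[0,-3,4,0,0,0,0],[0,-5,6,0,0,0,0],[0,-6,8,0,0,0,0],[0,-8,9,0,0,0,0],[0,-10,11,0,0,0,0],[0,-11,13,0,0,0,0],[0,-13,15,0,0,0,0]]])

```text
time: 14.8
tcp_pos: [0.4106, -0.1609, 0.0523]
orientation: [[-0.967, 0.255, 0.0], [0.255, 0.967, -0.0], [-0.0, 0.0, -1.0]]
force: [0.5, 0.2, -0.0]
gripper_width: -0.0003
finger_force: 0.4
```

Call:
arm_command(series=[[[0,-2,2,0,0,0,0],[0,-3,4,0,0,0,0],[0,-4,6,0,0,0,0],[0,-5,8,0,0,0,0],[0,-6,10,0,0,0,0],[0,-7,11,0,0,0,0],[0,-8,12,0,0,0,0],[0,-8,12,0,0,0,0]]])

```text
time: 15.8
tcp_pos: [0.4026, -0.1488, 0.0523]
orientation: [[-0.967, 0.255, 0.0], [0.255, 0.967, 0.0], [0.0, 0.0, -1.0]]
force: [-0.1, -0.8, -0.1]
gripper_width: 0.0
finger_force: 0.1
```

```bash
python3 -c "
from h import *
cellang('b')
s=sense();print(s['time'],s['tcp_pos'])
"
```

```text
scene 116 [ 0.4589 -0.0643] 170.1 0.0681
   load_cell 0.6 [ 0.4613 -0.0606] 166.6 0.0665
   lobe 0.83 [ 0.3996 -0.125 ] -158.8 0.1356
   lobe 0.83 [ 0.4028 -0.1175] -161.4 0.13
16.1 [ 0.40252537 -0.14887868  0.05220058]
```

Call:
arm_command(series=[[[0,-1,2,0,0,0,0],[0,-2,4,0,0,0,0],[0,-3,6,0,0,0,0],[0,-4,8,0,0,0,0],[0,-5,10,0,0,0,0],[0,-6,12,0,0,0,0],[0,-7,13,0,0,0,0],[0,-7,13,0,0,0,0]]])

```text
time: 17.1
tcp_pos: [0.3953, -0.1357, 0.0522]
orientation: [[-0.967, 0.255, -0.0], [0.255, 0.967, 0.0], [0.001, 0.0, -1.0]]
force: [-0.8, -0.7, -0.3]
gripper_width: -0.0
finger_force: 0.1
```

Call:
arm_command(series=[[[0,2,-6,0,0,0,0],[0,3,-12,0,0,0,0],[0,3,-12,40,0,0,0],[0,3,-12,90,0,0,0],[0,3,-12,150,0,0,0],[0,30,-10,200,0,0,0],[0,80,20,230,0,0,0],[0,125,60,250,0,0,0]]])

```text
time: 18.1
tcp_pos: [0.5199, -0.0791, 0.3034]
orientation: [[-0.966, 0.258, 0.004], [0.258, 0.966, -0.002], [-0.004, -0.001, -1.0]]
force: [0.9, -0.8, -0.1]
gripper_width: -0.0004
finger_force: 0.0
```

Call:
arm_command(series=[[[0,5,2,20,0,0,0],[0,5,2,20,0,0,0],[0,5,2,20,0,0,0],[0,5,2,20,0,0,0]]])

```text
time: 18.6
tcp_pos: [0.5217, -0.0769, 0.3197]
orientation: [[-0.967, 0.256, -0.002], [0.256, 0.967, 0.001], [0.002, 0.0, -1.0]]
force: [-0.5, 1.2, 0.1]
gripper_width: 0.0002
finger_force: 0.0
```

```bash
python3 -c "
from h import *
cellang('c');wlook('w3')
"
```

```text
scene 107 [ 0.4596 -0.0571] 164.1 0.069
   load_cell 0.76 [ 0.4581 -0.0584] 165.5 0.0701
   lobe 0.58 [ 0.403  -0.1057] -166.4 0.1265
side 185 [ 0.4588 -0.0549] 162.5 0.0704
   load_cell 0.97 [ 0.4633 -0.0505] 157.9 0.0676
   lobe 0.73 [ 0.3979 -0.1037] -167.8 0.1311
18.9 [ 0.5226 -0.0766  0.3208] [ 0.1 -0.2  0.5] [-18.   3.  89.   0.  88. -93.]
carousel 0.7 [284. 180.] [ 0.5248 -0.0738]
load_cell 0.93 [285. 133.] [ 0.4599 -0.0559]
load_cell 0.25 [320. 208.] [ 0.5771 -0.0323]
lobe 0.72 [240. 101.] [ 0.4058 -0.1024]
red 397 [286. 135.] [ 0.4615 -0.056 ]
```

View pics/w3.png

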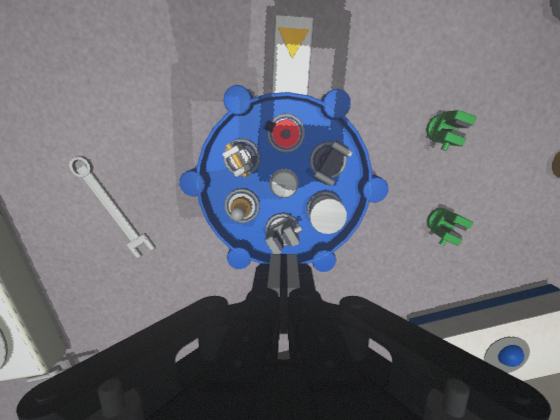

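The cell stands at (286,134), on the line from the hub (284,181) to the pointer (292,55), about 1–2° off. All fittings are seated and the hand is well clear, so I'm handing in.

```bash
python3 -c "
from plant import *
print(sign_off())"
```

```text
the job is handed in; nothing more can be done
None
```

I turned the carousel until the red-banded load cell stood at the front, about 2 mm (1–2°) off the pointer line by camera. The fittings, spanner, jar and weight looked undisturbed and the hand was well clear when I handed the job in; no verdict was shown.

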